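# Hang the eye-topped check weight on the keeper peg

### The job

Hang the check weight that has the eye on the peg of the grey stand: push its eye along the peg so that it swings the hanging keeper flap up and passes it, then let the weight down so that it hangs freely from the peg with the flap dropped shut again between the eye and the peg's tip. Leave the weight with the knob where it stands.

Things in the scene. Friction and masses are not known exactly. Their poses are not given: they have to be found in the camera images.
- eye_weight: Steel check weight, 200-325 g, 123 mm tall, upright: round body 48 mm wide, 38 high, a neck, then a flat arched eye 12 mm thick (own x), 48 wide (own y). Its opening: 34 wide, from 66 to 116 mm above the underside, arched above 99; bars 7-8 mm. Grip the flat outer sides (48 apart along y, 58 to 99 mm up) from above. Origin: centre of underside, z up; both faces alike.
- eye (a point): Centre of the eye's opening, 91 mm above the weight's underside; axes as the eye weight's (x through the opening).
- stand: Fixed grey stand: foot 150 (x) x 130 (y) x 12 mm; column 40 mm wide at its back (front face x = +46 mm), 202 mm high; one level round steel peg, 12 mm thick, from the column towards the stand's own -x, axis at y = 0, z = 190 mm, tip at x = -63 mm. Nothing stands above the peg. Origin: centre of the foot's underside, on the table.
- peg_tip (a point): Centre of the free end of the peg, 190 mm above the table; axes as the stand's (the peg runs from here to +x).
- keeper (a joint): Keeper flap under the peg: 16 mm wide plate, 40 g, on a loose pin 8 mm behind the peg's tip; hangs to 58 mm below the peg's axis. Rad: 0 = straight down (shut), grows to 1.5 as its lower end swings up towards the column; cannot swing towards the tip. An eye's lower bar moving along the peg pushes it up easily (under 1 N); it drops shut once the eye is 55 mm behind the pin.
- knob_weight: Bystander: steel check weight with the same 48 mm body but a mushroom knob on top instead of an eye, 64 mm tall in all, standing upright. Origin: centre of the underside.

How it is judged:
By the outcome, as a careful person would: the job done as asked, in the order asked, and still so for the second after the job is handed in, with the robot touching nothing.
It also fails if it takes over 42 s, if anything falls off the work surface, if the arm or the gripper's body presses on something with over 40 N, if the wrist force passes 120 N, or if a joint passes its speed limit or range.

### The arm

A 6-joint arm with a two-finger parallel gripper is mounted at the origin on a cart in front of the work surface, level with it; the furniture and walls round the work are solid. World frame = base frame: x ahead of the robot, y to its left, z up, the work surface at z = 0. Lengths are in m, angles in degrees, forces in N, time in s.
With the tool pointing down it reaches from about 0.35 to 0.875 m from the base axis. Payload 4.2 kg.
Tool frame: the origin (TCP) lies on the centre line of the jaws, within the pads' length; the fingertips stand 17 mm ahead of it and the grasp point (between the pads) lies 2 mm behind it; z points along the fingers, y is the direction in which the jaws open and shut (so a half turn about z gives the same grasp; the last joint's range is limited). The gripper opens to 87 mm and grips with 3 to 60 N. Pads are 19 mm wide; open, the fingers measure 117 mm over their backs; the gripper's body (75 mm by 190 mm) begins 51 mm behind the grasp point.
Start: joints at [-52.735, 22.042, 0.453, 0, -68.411, -14.817], TCP at [0.239, -0.578, 0.24] pointing down, gripper open.
Joint ranges: [-179.83, 179.83], [-69.29, 118.12], [-61.27, 80.66], [-181.25, 117.63], [-171.15, -9.14], [-177.46, 177.46]. Speed limits (degrees/s): [159.86, 159.86, 180, 180, 180, 180].

### API

Orientations are given as a 3x3 rotation matrix whose columns are the frame's x, y, z axes.
In Python, from station import * gives the robot as it stands.
- The arm moves only by the tool play_rows, never from a script. Its argument "targets" is a list that holds one entry, the list of rows, each a list of 5 numbers: the closure, from 0 (fully open) to 1 (shut), then the shift along the world's x, y, z in m, then the turn about the world's z in rad. In form: [[[gripper, x, y, z, twist], ...]]. A call has 1 to 5 rows; each row is the pose to reach, as a shift and turn from the pose commanded when the call began; what a row does not reach only later rows make up. A row lasts 1/12 s, in which the tool goes at most 41.7 mm and 7.16 degrees, less where a joint would pass 70% of its speed; a pose out of reach is approached as far as the arm can. A call with a gripper value outside its range is refused whole. The fingers move at their own pace and stop on an object; the grip force is fixed at half the most. Time passes only in rows, so rows that repeat a pose let the fingers close. It gives the time, the measured TCP pose, the force and the opening at its end, in the units of the state.
- sense(): the state, without advancing time (a new reading comes with each control period).
- capture(name): name is "scene" or "top"; returns the picture (480x640x3 uint8, blue, green, red); there is no depth.
- get_calibration(name): a dict with "camera_matrix" (3x3 intrinsics, pixels), "T" (4x4, takes a point from camera to world coordinates). Camera axes: x right, y up, looking along -z (the intrinsics and any distortion apply to the point x, -y, -z); pixel columns grow to the right and rows downward; lengths in m; the calibration is good to about 2 mm. A picture is of the moment at which its call begins. get_calibration takes no time and is no camera call.
- finish_job(): hands the job in, once; it reports no verdict.
The state is a dict: "time_s": time; "joints": joint angles; "joint_velocities": joint speeds; "effort": joint torques, N m; "tcp_pos": TCP position; "ee_rot": TCP orientation; "wrist_force": force on the tool from outside, world axes, zero at the start; "moment": the same for the moment, N m; "gripper_width": opening from 0.0 (shut) to 1.0 (fully open).
Only numpy, scipy, OpenCV 4.12 (cv2) and the standard library are available. Lean on these libraries where they do the work, as an engineer would, in place of code of your own. Each camera call takes 0.05 s, during which the arm holds its last target. There are 200 camera calls.

## Working session

There is one attempt and no reset: what is moved stays moved. The work goes in short steps, Python scripts to look and compute and a tool call to move; the robot and the scene stay as the last step left them, time stands still between calls to the robot, and variables do not carry over. Pictures are saved under pics/ and viewed, on a budget of 10 in all, crops included, one or two more only if the job needs it, and the job is handed in when it is done.

Besides the shell and the picture viewer there is one more tool, called after "Call:" by a JSON object that holds its "op" and its "data". play_rows: Moves the arm, as the interface text tells. Its arguments: {"type":"object","properties":{"targets":{"type":"array","items":{"type":"array","items":{"type":"array","items":{"type":"number"}}}}},"required":["targets"]}

```bash
mkdir -p pics; ls
python3 - <<'E'
from station import *
import cv2, numpy as np
np.set_printoptions(precision=4,suppress=True)
for n in("scene","top"):
    cv2.imwrite(f"pics/{n}0.png",capture(n)); c=get_calibration(n); print(n,c)
s=sense();print(s["time_s"],s["tcp_pos"],s["ee_rot"],s["wrist_force"],s["gripper_width"])
E
```

```text
pics
scene {'camera_matrix': array([[514.5416,   0.    , 317.4991],
       [  0.    , 514.5416, 243.5303],
       [  0.    ,   0.    ,   1.    ]]), 'T': array([[ 0.5744,  0.4459, -0.6865, -0.0965],
       [-0.8186,  0.3127, -0.4818, -0.5092],
       [-0.0002,  0.8387,  0.5446,  0.6111],
       [ 0.    ,  0.    ,  0.    ,  1.    ]])}
top {'camera_matrix': array([[503.5508,   0.    , 323.5357],
       [  0.    , 503.5508, 240.3858],
       [  0.    ,   0.    ,   1.    ]]), 'T': array([[ 0.0268,  0.983 , -0.1814,  0.3553],
       [-0.9995,  0.0294,  0.0119, -0.0665],
       [ 0.017 ,  0.181 ,  0.9833,  1.0724],
       [ 0.    ,  0.    ,  0.    ,  1.    ]])}
0.1 [ 0.2385 -0.5772  0.2386] [[-0.9243 -0.3817 -0.0008]
 [-0.3817  0.9243  0.0018]
 [ 0.0001  0.0019 -1.    ]] [-0.0356 -0.4161 -0.5927] 1.0040932783506153
```

View pics/scene0.png

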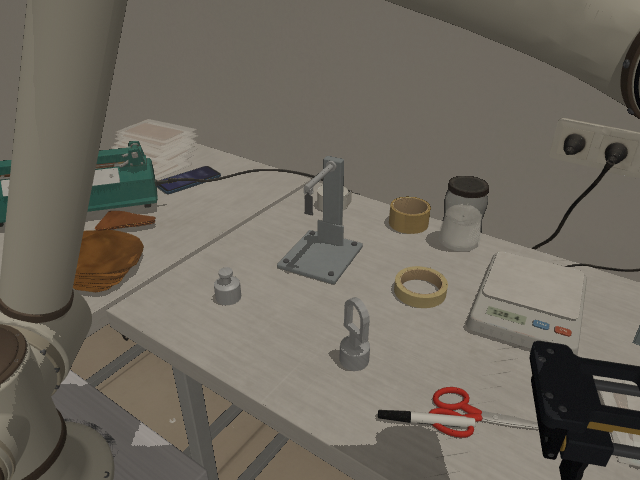

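View pics/top0.png

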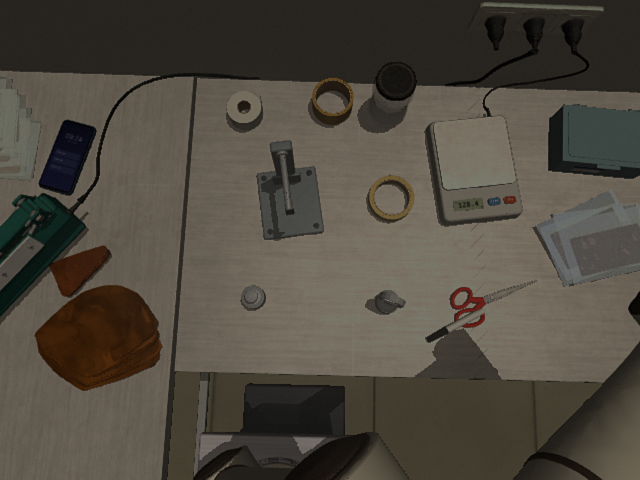

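The scene view shows the eye weight (355,335), knob weight (227,288) and stand (foot 320,255; peg tip 308,187). In the top view they are at (385,300), (253,297) and (290,200). I'll enlarge these details.

```bash
cat > h.py <<'E'
import numpy as np, cv2
from station import *
np.set_printoptions(precision=4,suppress=True)
def ray(n,u,v):
    c=get_calibration(n);K=c["camera_matrix"];T=c["T"]
    d=T[:3,:3]@np.array([(u-K[0,2])/K[0,0],-(v-K[1,2])/K[1,1],-1]);return T[:3,3],d
def plane(n,u,v,z):
    o,d=ray(n,u,v);return o+d*(z-o[2])/d[2]
def proj(n,p):
    c=get_calibration(n);K=c["camera_matrix"];T=c["T"]
    q=T[:3,:3].T@(np.asarray(p)-T[:3,3]);return np.array([K[0,2]-K[0,0]*q[0]/q[2],K[1,2]+K[1,1]*q[1]/q[2]])
def two(a,b):
    (o1,d1),(o2,d2)=ray("scene",*a),ray("top",*b)
    s=np.linalg.lstsq(np.c_[d1,-d2],o2-o1,rcond=None)[0]
    p,q=o1+s[0]*d1,o2+s[1]*d2;return (p+q)/2,np.linalg.norm(p-q)
def tile(specs,out):  # (img,u0,v0,w,h)->400x300 each with ticks
    t=[]
    for im,u,v,w,h in specs:
        k=cv2.resize(im[v:v+h,u:u+w],(400,300),interpolation=cv2.INTER_CUBIC)
        k=cv2.convertScaleAbs(k,alpha=1.6,beta=10)
        for i in range(0,w,10):cv2.line(k,(i*400//w,0),(i*400//w,6),(0,255,255),1)
        for i in range(0,h,10):cv2.line(k,(0,i*300//h),(6,i*300//h),(0,255,255),1)
        t.append(k)
    t+= [np.zeros_like(t[0])]*(len(t)%2)
    cv2.imwrite(out,np.vstack([np.hstack(t[i:i+2]) for i in range(0,len(t),2)]))
E
python3 - <<'E'
from h import *
s=cv2.imread("pics/scene0.png");t=cv2.imread("pics/top0.png")
tile([(s,320,290,80,90),(t,355,275,60,45),(s,270,145,120,140),(t,250,130,90,120)][:0]+[(s,300,290,120,90),(t,355,275,60,45),(s,260,150,160,120),(t,225,130,160,120)],"pics/c1.png")
E
```

```text
(no output)
```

View pics/c1.png

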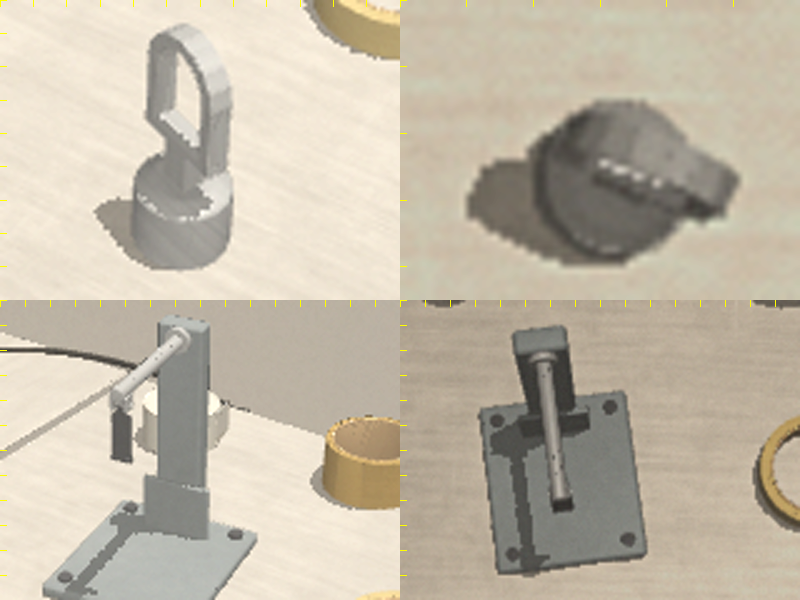

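The crop shows the peg tip in the scene view at about (308,189) and in the top view at about (290,212). The foot corners in the top view are about (257,173), (315,166), (323,232) and (264,239). The eye strip slopes in the top view, so I need more zoom to get its yaw.

Run:
```python
from h import *
s=cv2.imread("pics/scene0.png");t=cv2.imread("pics/top0.png")
tile([(s,334,295,48,36),(t,372,286,36,27),(s,334,325,48,36),(s,296,160,48,36)],"pics/c2.png")
F=np.array([plane("top",*p,.012) for p in [(257,173.2),(315,166.4),(323.4,232.4),(264.2,239.2)]])
print(F, np.linalg.norm(F-np.roll(F,-1,0),axis=1)); c=F.mean(0);print("c",c)
x=(F[0]+F[1]-F[2]-F[3])/2; y=(F[0]+F[3]-F[1]-F[2])/2
print("yaw",np.degrees([np.arctan2(x[1],x[0]),np.arctan2(-y[0],y[1])]))
print("tip",plane("top",290.2,212,.19),two((308,189.2),(290.2,212)))
print("body",plane("top",386.8,302.4,.03)); 
a=plane("top",*(355+329/6.667,275+199/6.667),.095);print("bar end",a)
```

```text
[[ 0.6961  0.0704  0.012 ]
 [ 0.7158 -0.0561  0.012 ]
 [ 0.5683 -0.0785  0.012 ]
 [ 0.5497  0.0476  0.012 ]] [0.128  0.1492 0.1275 0.1482]
c [ 0.6325 -0.0041  0.012 ]
yaw [8.7514 8.628 ]
tip [ 0.5682 -0.0158  0.19  ] (array([ 0.5699, -0.0176,  0.1895]), np.float64(0.004901343642756628))
body [ 0.4214 -0.213   0.03  ]
bar end [ 0.4136 -0.2379  0.095 ]
```

View pics/c2.png

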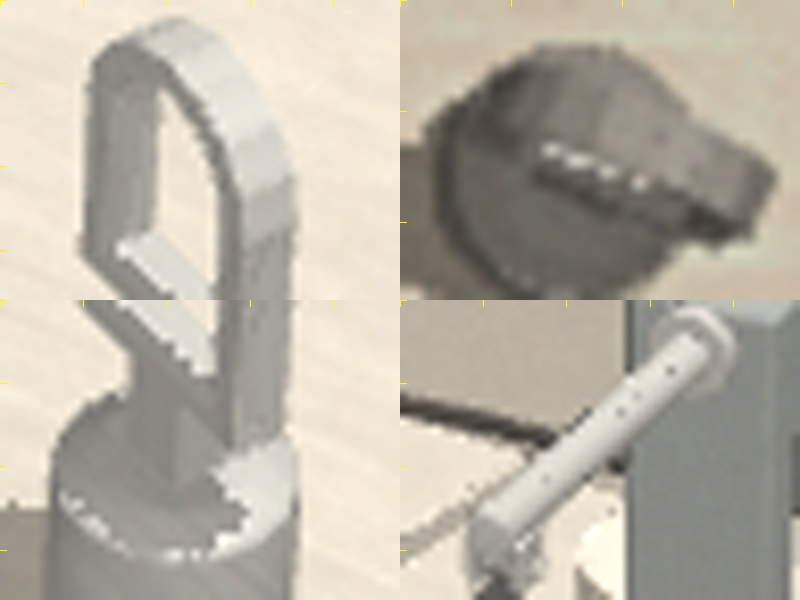

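The enlarged view shows the lower front corners of the eye plate (z = 58 mm) at scene (343.8,325) and (361.8,343), and the back right corner at about (368.6,340.6).

Run:
```python
from h import *
A,B,C=[plane("scene",*p,.058) for p in [(343.8,324.8),(361.8,343),(368.6,340.6)]]
d=A-B;print(A,B,C,np.linalg.norm(d),np.linalg.norm(C-B),"yaw of y axis",np.degrees(np.arctan2(d[1],d[0])),"CB",np.degrees(np.arctan2(*(C-B)[1::-1])))
print("centre",(A+C)/2)
# arch-top from top: strip ends; sill in scene (z .066) visible edges
P,Q=plane("scene",334+118/8.333,295+245/8.333,.066),plane("scene",334+212/8.333,325+72/8.333,.066)
d=P-Q;print(P,Q,np.linalg.norm(d),np.degrees(np.arctan2(d[1],d[0])))
# strip long lower edge in top (z~.12): bright sill line z=.066
P,Q=plane("top",372+140/11.11,286+148/11.11,.066),plane("top",372+245/11.11,286+185/11.11,.066)
d=P-Q;print(P,Q,np.linalg.norm(d),np.degrees(np.arctan2(d[1],d[0])))
```

```text
[ 0.4307 -0.1901  0.058 ] [ 0.412  -0.2345  0.058 ] [ 0.4224 -0.2404  0.058 ] 0.048258409275897814 0.011960742584900859 yaw of y axis 67.13127689223728 CB -29.218053730274185
centre [ 0.4266 -0.2152  0.058 ]
[ 0.4278 -0.1998  0.066 ] [ 0.42   -0.2251  0.066 ] 0.026490413252778497 72.85946971622033
[ 0.4251 -0.2035  0.066 ] [ 0.4191 -0.2224  0.066 ] 0.01984517819999636 72.16312280133181
```

The sizes check out: 48.3 and 12.0 mm, foot 128×149 mm, and the tip agrees within about 4 mm. The weight is at about (0.424,-0.214) with yaw about -21°, and the stand's yaw is 8.7°. Next I move above the weight.

Call:
{"op": "play_rows", "data": {"targets": [[[0,0.02,0.036,-0.01,-0.08],[0,0.038,0.073,-0.02,-0.16],[0,0.056,0.109,-0.03,-0.24],[0,0.074,0.145,-0.035,-0.32],[0,0.093,0.182,-0.04,-0.4]]]}}

```text
time_s: 0.52
tcp_pos: [0.3314, -0.3939, 0.1985]
ee_rot: [[-1.0, 0.013, -0.001], [0.013, 1.0, 0.001], [0.001, 0.001, -1.0]]
wrist_force: [1.5, -0.1, 0.0]
gripper_width: 0.999
```

Call:
{"op": "play_rows", "data": {"targets": [[[0,0.02,0.036,0,-0.08],[0,0.038,0.073,0,-0.16],[0,0.056,0.109,0,-0.24],[0,0.074,0.145,0,-0.32],[0,0.093,0.182,0,-0.357]]]}}

```text
time_s: 0.93
tcp_pos: [0.4246, -0.212, 0.1995]
ee_rot: [[-0.933, 0.36, -0.0], [0.36, 0.933, 0.0], [0.0, 0.0, -1.0]]
wrist_force: [0.6, 0.0, -0.2]
gripper_width: 1.002
```

Run:
```python
from h import *
i=capture("scene");t=capture("top")
x=sense();print(x["time_s"],x["tcp_pos"],x["ee_rot"],x["wrist_force"])
tile([(i,290,230,120,90),(i,310,270,80,60),(i,310,310,80,60),(t,350,260,80,60)],"pics/c3.png")
```

```text
1.0333 [ 0.4267 -0.2098  0.1997] [[-0.9364  0.3508  0.0011]
 [ 0.3508  0.9364  0.0003]
 [-0.0009  0.0007 -1.    ]] [ 0.1298 -0.5362 -0.5503]
```

View pics/c3.png

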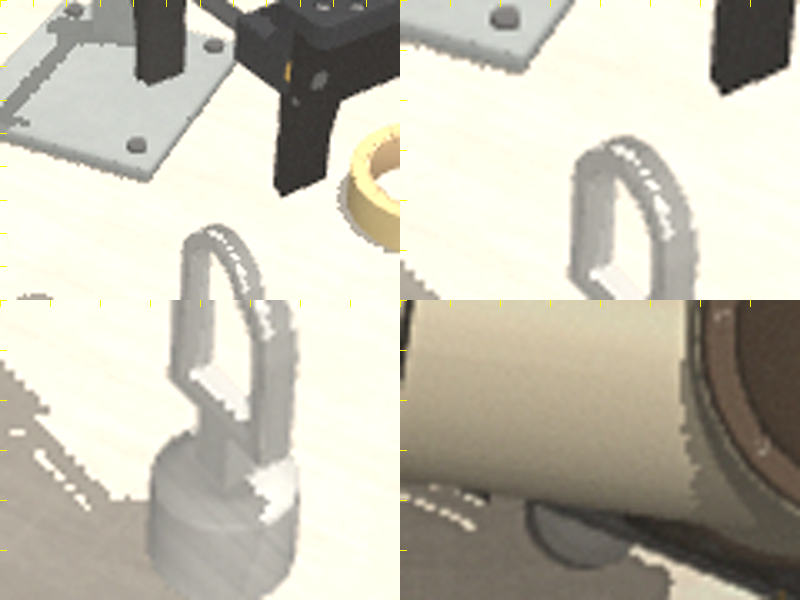

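The fingers are over the eye, aligned at 69.5° with wide margin. I descend and grip.

Call:
{"op": "play_rows", "data": {"targets": [[[0,-0.002,-0.003,-0.03,0],[0,-0.002,-0.003,-0.06,0],[0,-0.002,-0.003,-0.085,0],[0,-0.002,-0.003,-0.105,0],[0,-0.002,-0.003,-0.118,0]]]}}

```text
time_s: 1.45
tcp_pos: [0.4207, -0.217, 0.0792]
ee_rot: [[-0.934, 0.358, -0.004], [0.358, 0.934, 0.001], [0.004, -0.001, -1.0]]
wrist_force: [0.2, -0.1, -0.2]
gripper_width: 1.0
```

Call:
{"op": "play_rows", "data": {"targets": [[[0,0,0,0,0],[0,0,0,0,0]]]}}

```text
time_s: 1.62
tcp_pos: [0.4219, -0.2173, 0.0811]
ee_rot: [[-0.934, 0.357, -0.002], [0.357, 0.934, 0.0], [0.002, -0.001, -1.0]]
wrist_force: [0.4, -0.4, 0.8]
gripper_width: 0.998
```

Run:
```python
from h import *
i=capture("scene");t=capture("top")
x=sense();print(x["time_s"],x["tcp_pos"],x["wrist_force"])
tile([(i,310,280,100,75),(t,350,260,100,75)],"pics/c4.png")
```

```text
1.7167 [ 0.4231 -0.2173  0.0824] [ 0.1068 -0.5545  0.1125]
```

View pics/c4.png

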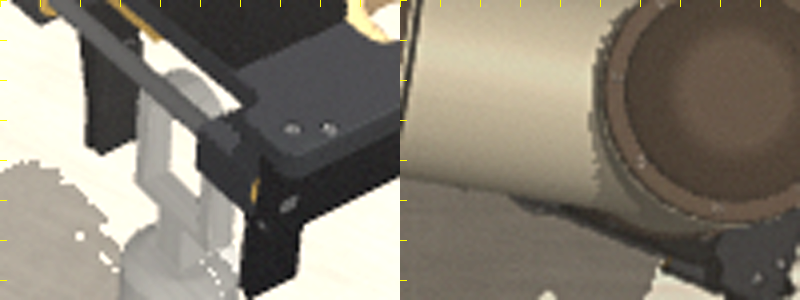

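The eye stands between the two fingers (fingertips at about scene (335,317) and (372,354)) with no contact. I close the gripper.

Call:
{"op": "play_rows", "data": {"targets": [[[0.3,0,0,0,0],[0.6,0,0,0,0],[1,0,0,0,0],[1,0,0,0,0],[1,0,0,0,0]]]}}

```text
time_s: 2.13
tcp_pos: [0.4227, -0.2169, 0.0819]
ee_rot: [[-0.934, 0.357, 0.001], [0.357, 0.934, -0.0], [-0.001, 0.0, -1.0]]
wrist_force: [-1.2, -0.2, -0.7]
gripper_width: 0.704
```

Call:
{"op": "play_rows", "data": {"targets": [[[1,0,0,0,0],[1,0,0,0,0],[1,0,0,0.02,0],[1,0,0,0.04,0],[1,0,0,0.06,0]]]}}

```text
time_s: 2.55
tcp_pos: [0.4217, -0.2167, 0.1415]
ee_rot: [[-0.934, 0.357, -0.002], [0.357, 0.934, 0.001], [0.003, -0.0, -1.0]]
wrist_force: [1.1, 0.4, -2.2]
gripper_width: 0.549
```

Call:
{"op": "play_rows", "data": {"targets": [[[1,0,0,0.03,0],[1,0,0,0.05,0],[1,0,0,0.06,0],[1,0,0,0.06,0],[1,0,0,0.06,0]]]}}

```text
time_s: 2.97
tcp_pos: [0.4221, -0.2166, 0.2012]
ee_rot: [[-0.934, 0.358, -0.0], [0.358, 0.934, 0.001], [0.0, 0.001, -1.0]]
wrist_force: [0.1, 0.7, -2.4]
gripper_width: 0.55
```

Run:
```python
from h import *
i=capture("scene");t=capture("top")
for k in range(1):
    x=sense();print(x["time_s"],x["tcp_pos"],x["ee_rot"],x["wrist_force"],x["moment"],x["gripper_width"])
cv2.imwrite("pics/s5.png",i);cv2.imwrite("pics/t5.png",t)
tile([(i,300,220,120,90),(i,330,240,60,45)],"pics/c5.png")
```

```text
3.0667 [ 0.4215 -0.2166  0.2001] [[-0.9339  0.3575 -0.0031]
 [ 0.3575  0.9339  0.0011]
 [ 0.0032 -0.0001 -1.    ]] [ 0.0612 -0.0161 -2.5961] [-0.0715 -0.0088  0.0054] 0.5523041048926011
```

View pics/c5.png

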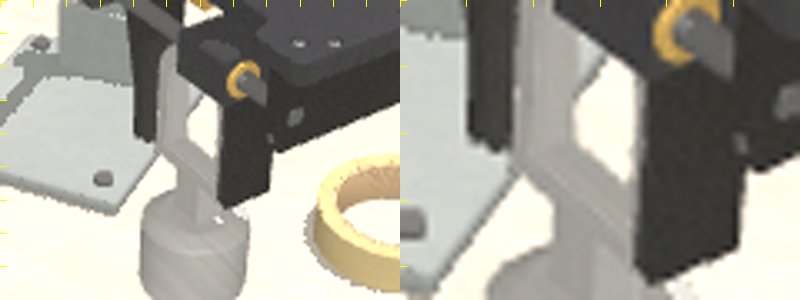

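The gripper opening is 48.0 mm, so it holds the eye on its flats, and the load is about 2.5 N. I carry it to about 40 mm in front of the peg tip and turn it to 8.7°.

Call:
{"op": "play_rows", "data": {"targets": [[[1,0.008,0.015,0,0.05],[1,0.02,0.038,0,0.12],[1,0.033,0.062,-0.005,0.18],[1,0.046,0.086,-0.01,0.24],[1,0.06,0.11,-0.015,0.3]]]}}

```text
time_s: 3.48
tcp_pos: [0.4819, -0.1058, 0.1849]
ee_rot: [[-0.998, 0.063, -0.003], [0.063, 0.998, -0.0], [0.003, -0.0, -1.0]]
wrist_force: [1.0, -1.5, -2.4]
gripper_width: 0.551
```

Call:
{"op": "play_rows", "data": {"targets": [[[1,0.013,0.024,-0.002,0.06],[1,0.026,0.048,-0.004,0.12],[1,0.038,0.07,-0.005,0.18],[1,0.045,0.081,-0.005,0.215],[1,0.047,0.085,-0.005,0.218]]]}}

```text
time_s: 3.9
tcp_pos: [0.53, -0.0204, 0.18]
ee_rot: [[-0.988, -0.155, -0.002], [-0.155, 0.988, -0.001], [0.003, -0.0, -1.0]]
wrist_force: [-0.4, -0.5, -2.1]
gripper_width: 0.553
```

Run:
```python
from h import *
i=capture("scene");t=capture("top")
x=sense();print(x["time_s"],x["tcp_pos"],x["ee_rot"],x["wrist_force"],x["gripper_width"])
cv2.imwrite("pics/s6.png",i);cv2.imwrite("pics/t6.png",t)
tile([(i,270,160,120,90),(i,290,180,60,45),(t,230,150,160,120)],"pics/c6.png")
```

```text
4.0 [ 0.5291 -0.0217  0.1805] [[-0.9884 -0.152  -0.0024]
 [-0.152   0.9884 -0.0005]
 [ 0.0025 -0.0001 -1.    ]] [ 0.3728 -0.028  -1.4919] 0.5473210293384294
```

View pics/c6.png

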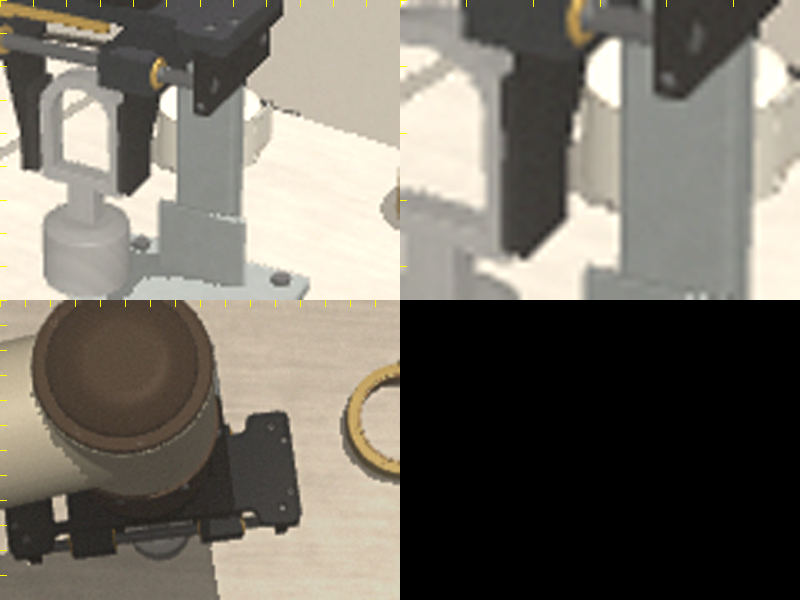

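The eye is held upright in front of the peg, with the opening at about scene (288–303, 186–214); the gripper hides the peg. I compare the eye's seen position with the expected one.

Run:
```python
from h import *
a=np.radians(8.75);R=np.array([[np.cos(a),-np.sin(a),0],[np.sin(a),np.cos(a),0],[0,0,1]])
for dx in(-.004,0,.004):
  b=np.array([.5291,-.0217,.0985])+R@[dx,0,0]
  print(dx,"front corners z58:",*[((proj("scene",b+R@[-.006,y,.058])-[270,160])*3.333) for y in(.024,-.024)],"top",(proj("scene",b+[0,0,.123])-[270,160])*3.333)
print("tip",proj("scene",[.5697,-.0152,.19]),"flap low",proj("scene",[.5776,-.0138,.132]))
print(R.T@(np.array([.5291,-.0217,.19])-[.5697,-.0152,.19]))
```

```text
-0.004 front corners z58: [ 35.2917 182.6523] [115.242  202.9152] top [77.1132 76.8765]
0 front corners z58: [ 39.0131 179.3112] [118.7698 199.44  ] top [80.8602 73.7466]
0.004 front corners z58: [ 42.7101 175.9921] [122.274 195.988] top [84.5815 70.6381]
tip [305.4905 188.8198] flap low [307.7812 214.8519]
[-0.0411 -0.0002  0.    ]
```

The eye agrees within about 3 mm, with the eye slightly ahead of the TCP. I apply a small lateral correction and start threading while watching the force.

Call:
{"op": "play_rows", "data": {"targets": [[[1,0.005,-0.001,0,0],[1,0.015,0.001,0,0],[1,0.025,0.0025,0,0],[1,0.033,0.0035,0,0],[1,0.04,0.0045,0,0]]]}}

```text
time_s: 4.42
tcp_pos: [0.5707, -0.0178, 0.1816]
ee_rot: [[-0.989, -0.151, 0.0], [-0.151, 0.989, 0.0], [-0.0, -0.0, -1.0]]
wrist_force: [0.1, -0.4, -2.3]
gripper_width: 0.55
```

Call:
{"op": "play_rows", "data": {"targets": [[[1,0.005,0.0008,0,0],[1,0.01,0.0015,0,0],[1,0.01,0.0015,0,0]]]}}

```text
time_s: 4.67
tcp_pos: [0.5804, -0.0158, 0.1813]
ee_rot: [[-0.988, -0.152, 0.0], [-0.152, 0.988, -0.0], [-0.0, -0.0, -1.0]]
wrist_force: [-0.2, -0.0, -2.6]
gripper_width: 0.549
```

Run:
```python
from h import *
i=capture("scene");t=capture("top")
x=sense();print(x["time_s"],x["tcp_pos"],x["wrist_force"],x["moment"],x["gripper_width"])
tile([(i,270,140,120,90),(i,290,160,60,45)],"pics/c7.png")
```

```text
4.7667 [ 0.5793 -0.0159  0.1813] [-0.4663 -0.5545 -2.7922] [-0.0788  0.0608 -0.0507] 0.5551056643648513
```

View pics/c7.png

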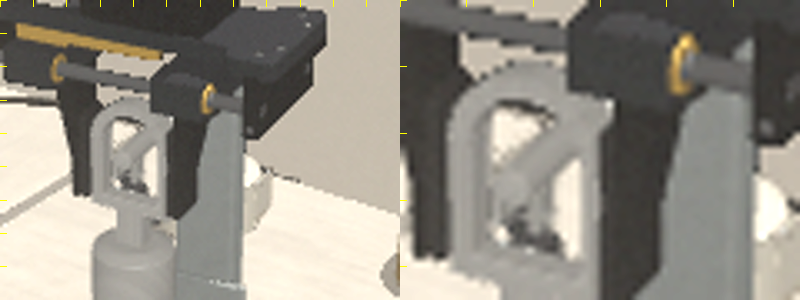

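The peg tip is visible through the opening, about central, and there is no contact force. A numeric check of the lateral offset in the same camera:

Run:
```python
from h import *
a=np.radians(8.7);R=np.array([[np.cos(a),-np.sin(a),0],[np.sin(a),np.cos(a),0],[0,0,1]])
e=np.array([.5795,-.0158,.19]) 
for uv in [(306.8,188.2),(308,189.2)]: print(R.T@(plane("scene",*uv,.19)-e))
print(R.T@(plane("top",290.2,212,.19)-e))
# eye outer-left/right edges seen now in c7 tile2 near z=base+.09
for u in (446,605): print(R.T@(plane("scene",290+(u-400)/6.667,160+180/6.667,.19)-e))
```

```text
[-0.0064  0.0011  0.    ]
[-0.0089 -0.0027 -0.    ]
[-0.0112  0.0017 -0.    ]
[-0.0101  0.0193 -0.    ]
[ 0.0091 -0.0193  0.    ]
```

The eye and the peg agree within 2 mm laterally. I push on past the flap.

Call:
{"op": "play_rows", "data": {"targets": [[[1,0.006,0.001,0,0],[1,0.013,0.002,0,0],[1,0.02,0.003,0,0],[1,0.026,0.004,0,0],[1,0.031,0.0047,0,0]]]}}

```text
time_s: 5.18
tcp_pos: [0.6116, -0.0109, 0.1816]
ee_rot: [[-0.988, -0.152, 0.001], [-0.152, 0.988, 0.0], [-0.001, -0.0, -1.0]]
wrist_force: [1.0, -0.5, -3.0]
gripper_width: 0.552
```

Call:
{"op": "play_rows", "data": {"targets": [[[1,0.006,0.001,0,0],[1,0.013,0.002,0,0],[1,0.02,0.003,0,0],[1,0.026,0.004,0,0],[1,0.031,0.0047,0,0]]]}}

```text
time_s: 5.6
tcp_pos: [0.6425, -0.0063, 0.1816]
ee_rot: [[-0.988, -0.152, 0.0], [-0.152, 0.988, 0.0], [-0.0, -0.0, -1.0]]
wrist_force: [0.3, -0.2, -1.8]
gripper_width: 0.547
```

Call:
{"op": "play_rows", "data": {"targets": [[[1,0,0,0,0],[1,0,0,0,0]]]}}

```text
time_s: 5.77
tcp_pos: [0.6417, -0.0065, 0.1814]
ee_rot: [[-0.988, -0.152, -0.0], [-0.152, 0.988, 0.0], [0.0, 0.0, -1.0]]
wrist_force: [0.0, -1.2, -2.3]
gripper_width: 0.548
```

Run:
```python
from h import *
i=capture("scene")
x=sense();print(x["time_s"],x["tcp_pos"],x["wrist_force"],x["moment"],x["gripper_width"])
tile([(i,280,140,120,90),(i,295,160,60,45)],"pics/c8.png")
```

```text
5.8167 [ 0.6414 -0.0065  0.1814] [-0.7768 -0.0803 -2.51  ] [ 0.0415  0.0416 -0.0416] 0.5497520908478076
```

View pics/c8.png

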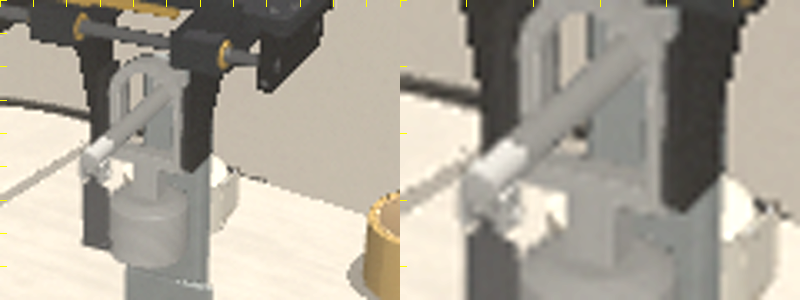

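The flap hangs shut again (dark plate from the tip down to about scene (308,213)) with the eye behind it. I lower the weight onto the peg.

Call:
{"op": "play_rows", "data": {"targets": [[[1,0,0,-0.004,0],[1,0,0,-0.008,0],[1,0,0,-0.012,0],[1,0,0,-0.015,0],[1,0,0,-0.016,0]]]}}

```text
time_s: 6.23
tcp_pos: [0.6409, -0.0066, 0.1646]
ee_rot: [[-0.988, -0.152, -0.002], [-0.152, 0.988, -0.0], [0.002, 0.0, -1.0]]
wrist_force: [0.6, 1.0, -1.9]
gripper_width: 0.551
```

Call:
{"op": "play_rows", "data": {"targets": [[[1,0,0,-0.001,0],[1,0,0,-0.001,0],[1,0,0,-0.001,0]]]}}

```text
time_s: 6.48
tcp_pos: [0.6416, -0.0065, 0.1647]
ee_rot: [[-0.988, -0.152, 0.0], [-0.152, 0.988, -0.0], [-0.0, -0.0, -1.0]]
wrist_force: [-0.6, -0.1, -2.0]
gripper_width: 0.55
```

Call:
{"op": "play_rows", "data": {"targets": [[[1,0,0,-0.001,0],[1,0,0,-0.001,0],[1,0,0,-0.001,0]]]}}

```text
time_s: 6.73
tcp_pos: [0.6415, -0.0065, 0.1636]
ee_rot: [[-0.988, -0.152, 0.0], [-0.152, 0.988, 0.0], [-0.0, 0.0, -1.0]]
wrist_force: [-0.2, -0.3, -1.5]
gripper_width: 0.548
```

Call:
{"op": "play_rows", "data": {"targets": [[[1,0,0,-0.001,0],[1,0,0,-0.001,0],[1,0,0,-0.001,0]]]}}

```text
time_s: 6.98
tcp_pos: [0.6415, -0.0065, 0.1625]
ee_rot: [[-0.988, -0.152, -0.0], [-0.152, 0.988, -0.0], [0.0, 0.0, -1.0]]
wrist_force: [0.5, 0.0, -2.1]
gripper_width: 0.545
```

Call:
{"op": "play_rows", "data": {"targets": [[[1,0,0,-0.001,0],[1,0,0,-0.001,0],[1,0,0,-0.001,0]]]}}

```text
time_s: 7.23
tcp_pos: [0.6417, -0.0064, 0.162]
ee_rot: [[-0.988, -0.152, 0.001], [-0.152, 0.988, 0.0], [-0.001, -0.0, -1.0]]
wrist_force: [0.0, 0.8, 0.1]
gripper_width: 0.554
```

Call:
{"op": "play_rows", "data": {"targets": [[[1,0,0,-0.001,0],[1,0,0,-0.001,0],[1,0,0,-0.001,0]]]}}

```text
time_s: 7.48
tcp_pos: [0.6419, -0.0065, 0.1619]
ee_rot: [[-0.988, -0.153, 0.002], [-0.153, 0.988, -0.0], [-0.002, -0.0, -1.0]]
wrist_force: [-2.2, -0.2, 5.0]
gripper_width: 0.55
```

Contact came at 0.162 m, as predicted, and the peg now carries the load. I back off 1 mm and open the gripper gently.

Call:
{"op": "play_rows", "data": {"targets": [[[1,0,0,0.001,0],[1,0,0,0.001,0],[0.4,0,0,0.001,0],[0.3,0,0,0.001,0],[0.2,0,0,0.001,0]]]}}

```text
time_s: 7.9
tcp_pos: [0.6414, -0.0066, 0.161]
ee_rot: [[-0.988, -0.152, -0.001], [-0.152, 0.988, -0.0], [0.001, 0.0, -1.0]]
wrist_force: [-0.5, 0.7, 0.0]
gripper_width: 0.674
```

Call:
{"op": "play_rows", "data": {"targets": [[[0,0,0,0,0],[0,0,0,0,0],[0,0,0,0,0],[0,0,0,0,0],[0,0,0,0,0]]]}}

```text
time_s: 8.32
tcp_pos: [0.6415, -0.0065, 0.1615]
ee_rot: [[-0.988, -0.152, -0.0], [-0.152, 0.988, 0.0], [-0.0, 0.0, -1.0]]
wrist_force: [-0.4, -0.4, -0.5]
gripper_width: 0.98
```

Run:
```python
from h import *
i=capture("scene")
x=sense();print(x["time_s"],x["tcp_pos"],x["wrist_force"],x["moment"],x["gripper_width"])
tile([(i,280,140,120,90),(i,295,160,60,45)],"pics/c9.png")
```

```text
8.3667 [ 0.6415 -0.0065  0.1616] [-0.491   0.9828  0.0943] [ 0.0308 -0.0506  0.0025] 0.986892159981436
```

View pics/c9.png

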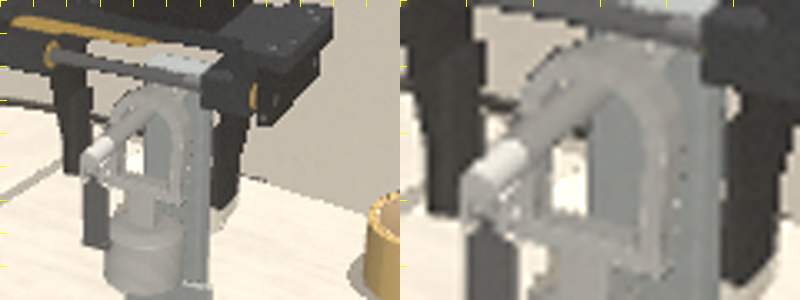

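The eye hangs on the peg with its arch over the peg, the flap is shut in front, and both fingers are clear. I retreat straight up, then wait and check.

Call:
{"op": "play_rows", "data": {"targets": [[[0,0,0,0.012,0],[0,0,0,0.03,0],[0,0,0,0.055,0],[0,0,0,0.08,0],[0,0,0,0.11,0]]]}}

```text
time_s: 8.78
tcp_pos: [0.6408, -0.0065, 0.2716]
ee_rot: [[-0.988, -0.152, -0.003], [-0.152, 0.988, -0.0], [0.003, 0.0, -1.0]]
wrist_force: [0.8, -0.1, -1.1]
gripper_width: 1.002
```

Call:
{"op": "play_rows", "data": {"targets": [[[0,-0.03,-0.02,0.03,0],[0,-0.06,-0.05,0.05,0],[0,-0.09,-0.08,0.05,0],[0,-0.12,-0.11,0.05,0],[0,-0.15,-0.14,0.05,0]]]}}

```text
time_s: 9.2
tcp_pos: [0.4983, -0.1391, 0.3224]
ee_rot: [[-0.988, -0.153, 0.002], [-0.153, 0.988, 0.0], [-0.002, -0.0, -1.0]]
wrist_force: [1.0, -0.9, 0.6]
gripper_width: 1.002
```

Call:
{"op": "play_rows", "data": {"targets": [[[0,-0.02,-0.03,0,0],[0,-0.04,-0.06,0,0],[0,-0.06,-0.09,0,0],[0,-0.07,-0.12,0,0],[0,-0.07,-0.12,0,0]]]}}

```text
time_s: 9.62
tcp_pos: [0.4276, -0.2617, 0.322]
ee_rot: [[-0.989, -0.147, 0.0], [-0.147, 0.989, -0.001], [-0.0, -0.001, -1.0]]
wrist_force: [0.7, 0.3, 0.0]
gripper_width: 1.005
```

Call:
{"op": "play_rows", "data": {"targets": [[[0,0,0,0,0],[0,0,0,0,0],[0,0,0,0,0],[0,0,0,0,0],[0,0,0,0,0]]]}}

```text
time_s: 10.03
tcp_pos: [0.4303, -0.2574, 0.3215]
ee_rot: [[-0.988, -0.154, -0.0], [-0.154, 0.988, 0.0], [0.0, 0.0, -1.0]]
wrist_force: [0.5, 0.2, 0.5]
gripper_width: 1.001
```

Run:
```python
from h import *
i=capture("scene")
import time
t=capture("top"); t2=t
for _ in range(20): j=capture("scene")
print(np.abs(i[140:240,280:380].astype(int)-j[140:240,280:380]).mean(), sense()["time_s"])
tile([(i,270,140,120,90),(j,270,140,120,90),(j,200,150,200,150),(t,225,130,160,120)],"pics/c10.png")
```

```text
0.9457666666666666 11.1333
```

View pics/c10.png

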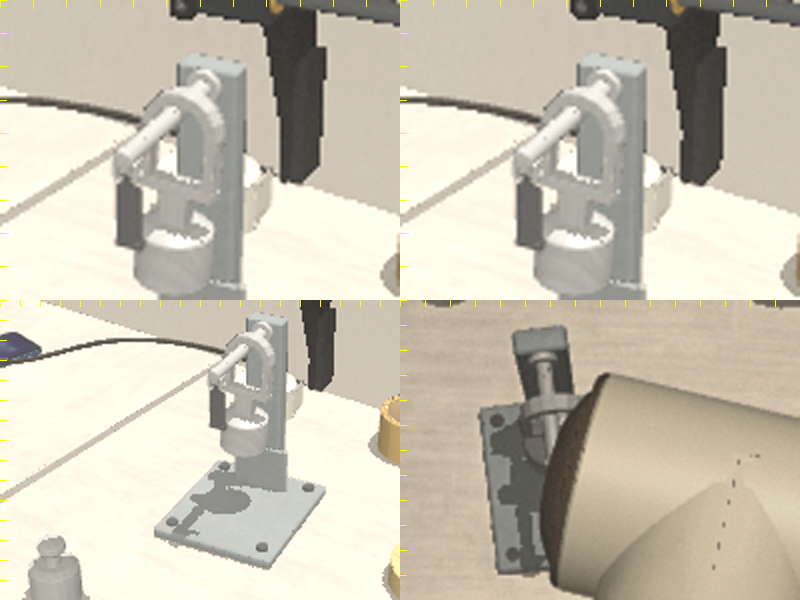

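The weight hangs freely behind the shut flap, the scene is still over 1 s, and the knob weight has not moved. I hand the job in.

```bash
python3 -c "
from station import *
print(finish_job())"
```

```text
the job is handed in; nothing more can be done
None
```

The eye weight now hangs from the peg of the grey stand, with the keeper flap shut between the eye and the tip. I handed the job in at about 11 s of the 42 s allowed.

- **Grip:** I gripped the weight on its flat sides (jaws stopped at 48.0 mm) and turned it to line up with the peg.
- **Threading:** I pushed the eye along the peg until it was about 67 mm behind the flap's pin. Side forces read about 1 N at most.
- **Hanging:** I lowered it until the peg took the load, at a tool height of 0.162 m as predicted. The highest reading there was about 5 N. I then opened the gripper and moved it well clear.

**Last checks:** the final pictures show the eye on the peg, the flap hanging straight down in front of it, and the fingers away from everything. Two pictures about 1 s apart differ only at noise level. The knob weight is standing in its place.

**Disagreements:** the two cameras placed the peg tip about 5 mm apart, so I used a value in between. A check during threading put the peg within about 3 mm of the eye's centre. I viewed 12 pictures, two over the budget.

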